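# Reset the hoist breakers in order

## Task

Reset three tripped breakers of the hoist: with the fingertips press the yellow plunger, then the green, then the blue, each lightly and straight down until it is in and stays in. Leave the red plunger sticking out. Do not press hard or lift, shift or tip any breaker, and leave the wipes tub, the spray can and the screwdriver where they are.

Things in the scene. Friction and masses are not known exactly. Their poses are not given: they have to be found in the camera images.
- carrier: Aluminium socket rail fixed to the bench, 76 mm (its x) by 286 mm (its y) and 22 mm high; origin at the centre of its underside, z up. It has a row of four bays along its y, 66 mm apart (centres at y = -99, -33, 33, 99 mm), whose floors are 8 mm above the bench. Each bay holds one plug-in breaker; which breaker stands in which bay varies.
- breaker_yellow: Loose plug-in breaker with the yellow plunger: black block 44 x 44 mm, 50 mm high, about 0.2 kg, standing in a bay of the rail with 1.5 mm play on each side; origin at the centre of its underside, z up. On top, in the middle, a steel collar (37 mm across, 3 mm high, to 53 mm above the origin) surrounds the plunger.
- plunger_yellow (a joint): How far the yellow plunger's stem is pushed in, m: 0 out (tripped), 0.009 fully in against a stop; 0.006 or more counts as in. Starts 0 to 0.001. Moves straight down against about 3 N of friction, stays where left. Its springy cap gives 2 mm first: going 10 to 12 mm down with the fingertip drives it in; farther, force rises 1.5 N per mm to about 10 N, then sharply.
- plunger_yellow_top (a point): Centre of the top face of the yellow plunger's cap, a flat round yellow button 28 mm across. Untouched and fully out it is 71 mm above the breaker's origin (79 mm above the bench, 18 mm above the collar); fully in and let go, 62 mm (9 mm above the collar). The cap sits on the stem with 7 mm of springy give (1.5 N per mm) and springs back when let go.
- breaker_green: Loose plug-in breaker with the green plunger: black block 44 x 44 mm, 50 mm high, about 0.2 kg, standing in a bay of the rail with 1.5 mm play on each side; origin at the centre of its underside, z up. On top, in the middle, a steel collar (37 mm across, 3 mm high, to 53 mm above the origin) surrounds the plunger.
- plunger_green (a joint): How far the green plunger's stem is pushed in, m: 0 out (tripped), 0.009 fully in against a stop; 0.006 or more counts as in. Starts 0 to 0.001. Moves straight down against about 3 N of friction, stays where left. Its springy cap gives 2 mm first: going 10 to 12 mm down with the fingertip drives it in; farther, force rises 1.5 N per mm to about 10 N, then sharply.
- plunger_green_top (a point): Centre of the top face of the green plunger's cap, a flat round green button 28 mm across. Untouched and fully out it is 71 mm above the breaker's origin (79 mm above the bench, 18 mm above the collar); fully in and let go, 62 mm (9 mm above the collar). The cap sits on the stem with 7 mm of springy give (1.5 N per mm) and springs back when let go.
- breaker_blue: Loose plug-in breaker with the blue plunger: black block 44 x 44 mm, 50 mm high, about 0.2 kg, standing in a bay of the rail with 1.5 mm play on each side; origin at the centre of its underside, z up. On top, in the middle, a steel collar (37 mm across, 3 mm high, to 53 mm above the origin) surrounds the plunger.
- plunger_blue (a joint): How far the blue plunger's stem is pushed in, m: 0 out (tripped), 0.009 fully in against a stop; 0.006 or more counts as in. Starts 0 to 0.001. Moves straight down against about 3 N of friction, stays where left. Its springy cap gives 2 mm first: going 10 to 12 mm down with the fingertip drives it in; farther, force rises 1.5 N per mm to about 10 N, then sharply.
- plunger_blue_top (a point): Centre of the top face of the blue plunger's cap, a flat round blue button 28 mm across. Untouched and fully out it is 71 mm above the breaker's origin (79 mm above the bench, 18 mm above the collar); fully in and let go, 62 mm (9 mm above the collar). The cap sits on the stem with 7 mm of springy give (1.5 N per mm) and springs back when let go.
- breaker_red: Loose plug-in breaker with the red plunger: black block 44 x 44 mm, 50 mm high, about 0.2 kg, standing in a bay of the rail with 1.5 mm play on each side; origin at the centre of its underside, z up. On top, in the middle, a steel collar (37 mm across, 3 mm high, to 53 mm above the origin) surrounds the plunger.
- plunger_red (a joint): How far the red plunger's stem is pushed in, m: 0 out (tripped), 0.009 fully in against a stop; 0.006 or more counts as in. Starts 0 to 0.001. Moves straight down against about 3 N of friction, stays where left. Its springy cap gives 2 mm first: going 10 to 12 mm down with the fingertip drives it in; farther, force rises 1.5 N per mm to about 10 N, then sharply.
- plunger_red_top (a point): Centre of the top face of the red plunger's cap, a flat round red button 28 mm across. Untouched and fully out it is 71 mm above the breaker's origin (79 mm above the bench, 18 mm above the collar); fully in and let go, 62 mm (9 mm above the collar). The cap sits on the stem with 7 mm of springy give (1.5 N per mm) and springs back when let go.
- tub: Bystander: loose yellow wipes tub with a blue lid, 76 mm across, 170 mm high, standing on the bench to the robot's right of the rail; origin at the centre of its underside.
- can: Bystander: loose white and silver spray can, 54 mm across, 150 mm high, standing on the bench to the robot's left of the rail; origin at the centre of its underside.
- screwdriver: Bystander: loose screwdriver with an orange handle, under 40 mm high, lying on the bench beyond the rail, roughly along y; its x axis runs from handle to tip.

How it is judged:
By the outcome, as a careful person would: the job done as asked, in the order asked, and still so for the second after the job is handed in, with the robot touching nothing.
It also fails if it takes over 42 s, if anything falls off the work surface, if the arm or the gripper's body presses on something with over 40 N, if the wrist force passes 120 N, or if a joint passes its speed limit or range.

## Robot

A 6-joint arm with a two-finger parallel gripper is mounted at the origin on the work surface. World frame = base frame: x ahead of the robot, y to its left, z up, the work surface at z = 0. Lengths are in m, angles in degrees, forces in N, time in s.
With the tool pointing down it reaches from about 0.35 to 0.875 m from the base axis. Payload 4.2 kg.
Tool frame: the origin (TCP) lies on the centre line of the jaws, within the pads' length; the fingertips stand 25 mm ahead of it and the grasp point (between the pads) lies 6 mm ahead of it; z points along the fingers, y is the line along which they close (so a half turn about z gives the same grasp; the last joint's range is limited). The gripper opens to 87 mm and grips with 3 to 60 N. Pads are 19 mm wide; open, the fingers measure 117 mm over their backs; the gripper's body (75 mm by 190 mm) begins 51 mm behind the grasp point.
Start: joints at [-51.245, 22.042, 0.453, 0, -68.411, -14.817], TCP at [0.254, -0.571, 0.228] pointing down, gripper open.
Joint ranges: [-179.83, 179.83], [-69.29, 118.12], [-61.27, 80.66], [-181.25, 117.63], [-171.15, -9.14], [-177.46, 177.46]. Speed limits (degrees/s): [159.86, 159.86, 180, 180, 180, 180].

## Interface

Orientations are given as a 3x3 rotation matrix whose columns are the frame's x, y, z axes.
In Python, from station import r gives the robot as it stands.
- The arm moves only by the tool move_arm, never from a script. Its argument "series" is a list of rows, each an object with "grip": the opening, from 0 (shut) to 1 (fully open); "xyz": the shift along the tool's x, y, z in mm, a list of three; "angular": the turn, a rotation vector about the tool's x, y, z in rad, a list of three. A call has 1 to 10 rows; each row is the pose to reach, as a shift and turn from the pose commanded when the call began, along the tool's axes at that moment; what a row does not reach only later rows make up. A row lasts 1/10 s, in which the tool goes at most 50 mm and 8.59 degrees, less where a joint would pass 70% of its speed; a pose out of reach is approached as far as the arm can. A call with a gripper value outside its range is refused whole. The fingers move at their own pace and stop on an object; the grip force is fixed at half the most. Time passes only in rows, so rows that repeat a pose let the fingers close. It gives the time, the measured TCP pose, the force, the opening and the grip force at its end, in the units of the state.
- r.sense(): the state, without advancing time (a new reading comes with each control period).
- r.capture(name): name is "scene" or "side" or "wrist"; returns a dict with "img" (400x640x3 uint8, red, green, blue), "camera_matrix" (3x3 intrinsics, pixels), "rvec" (rotation vector, rad) and "tvec" (3), from world to camera coordinates, as OpenCV has them; the wrist camera has in their place "hand_eye" (4x4, takes a point from camera to tool coordinates, whose origin is the TCP and whose axes are the flange's). Camera axes: x right, y down, z forward; pixel columns grow to the right and rows downward; lengths in m; the calibration is good to about 2 mm. A picture is of the moment at which its call begins: read the wrist's pose just before it. There is no depth.
- r.finish_job(): hands the job in; it is judged then, once.
The state is a dict: "time_s": time; "joints": joint angles; "joint_velocities": joint speeds; "effort": joint torques, N m; "tcp_pos": TCP position; "ee_rot": TCP orientation; "wrist_force": force on the tool from outside, world axes, zero at the start; "moment": the same for the moment, N m; "gripper_width": opening from 0.0 (shut) to 1.0 (fully open); "gripper_force": force on a finger pad.
Only numpy, scipy, OpenCV 4.12 (cv2) and the standard library are available. Lean on these libraries where they do the work, as an engineer would, in place of code of your own. Each camera call takes 0.05 s, during which the arm holds its last target. There are 200 camera calls.

## Working session

There is one attempt and no reset: what is moved stays moved. The work goes in short steps, Python scripts to look and compute and a tool call to move; the robot and the scene stay as the last step left them, time stands still between calls to the robot, and variables do not carry over. Pictures are saved under pics/ and viewed, at most 10 in all, crops included, and the job is handed in when it is done.

Besides the shell and the picture viewer there is one more tool, called after "Emit:" as name([rows], argument=value, ...), one row to a line, values as JSON. move_arm: Moves the arm, as the interface text tells. Its arguments: {"type":"object","properties":{"series":{"type":"array"}},"required":["series"]}

```bash
mkdir -p pics; python3 - <<'E'
from station import r
import cv2,pickle
s=r.sense();print(s['time_s'],s['tcp_pos'],s['ee_rot'],s['gripper_width'],s['wrist_force'])
d={}
for n in('scene','side'):
    c=r.capture(n);d[n]=c;cv2.imwrite(f'pics/{n}.png',c['img'][:,:,::-1])
pickle.dump(d,open('caps.pkl','wb'))
E
```

```text
0.0 [ 0.25337838 -0.57068715  0.22646287] [[-9.14055981e-01 -4.05586918e-01 -9.56695146e-04]
 [-4.05588039e-01  9.14053887e-01  1.95830167e-03]
 [ 8.02093765e-05  2.17802146e-03 -9.99997625e-01]] 1.0019622572164264 [ 0.01593642 -0.11978765  0.1790023 ]
```

View pics/scene.png

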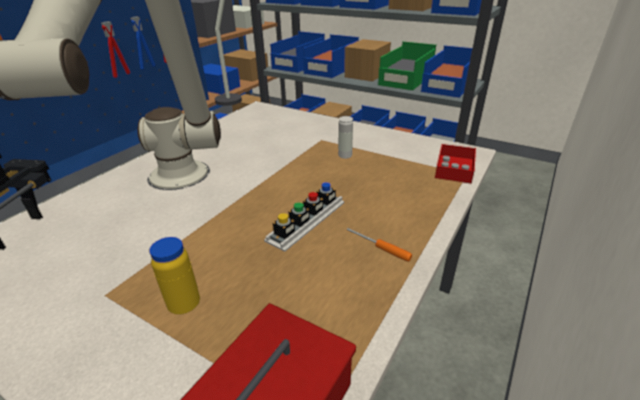

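View pics/side.png

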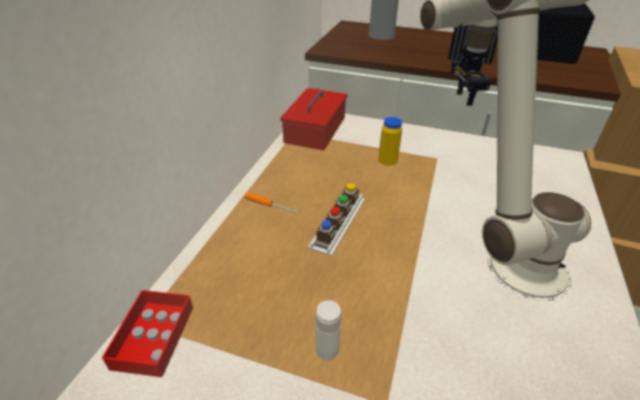

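Both views show the row, from the robot's right, as yellow, green, red, blue. In scene they are at about (283,217), (298,207), (313,197), (326,187). In side they are at about (351,188), (343,198), (335,211), (326,226). Next I refine these on enlarged crops and triangulate.

```bash
cat >h.py <<'E'
import cv2,numpy as np
def P(c):
    return np.array(c['camera_matrix'],float)@np.c_[cv2.Rodrigues(np.array(c['rvec'],float))[0],np.array(c['tvec'],float).reshape(3)]
def tri(Ps,uv):
    A=np.vstack([[u*p[2]-p[0],v*p[2]-p[1]] for p,(u,v) in zip(Ps,uv)])
    X=np.linalg.svd(A)[2][-1];return X[:3]/X[3]
HUE=dict(yellow=(18,35),green=(45,85),red=None,blue=(100,130))
def cen(img,col,p,R=9,smin=130,vmin=60):
    h=cv2.cvtColor(img,cv2.COLOR_RGB2HSV).astype(int);m=(h[...,1]>smin)&(h[...,2]>vmin)
    m&=((h[...,0]<8)|(h[...,0]>170)) if col=='red' else ((h[...,0]>=HUE[col][0])&(h[...,0]<=HUE[col][1]))
    v,u=np.nonzero(m);k=np.hypot(u-p[0],v-p[1])<R;u,v=u[k],v[k]
    return u.mean(),v.mean(),len(u),np.ptp(u)+1,np.ptp(v)+1
E
python3 - <<'E'
import pickle,cv2,numpy as np
from h import *
d=pickle.load(open('caps.pkl','rb'))
g={'yellow':((283,217),(351,188)),'green':((298,207),(343,198)),'red':((313,197),(335,211)),'blue':((326,187),(326,226))}
for c,(a,b) in g.items():
    x=cen(d['scene']['img'],c,a);y=cen(d['side']['img'],c,b)
    print(c,np.round(x,1),np.round(y,1),np.round(tri([P(d['scene']),P(d['side'])],[x[:2],y[:2]]),4))
a=d['scene']['img'][172:252,255:355];b=d['side']['img'][172:262,300:375]
a=cv2.resize(a,(400,320),interpolation=2);b=cv2.resize(b,(300,360),interpolation=2)
o=np.zeros((360,700,3),np.uint8);o[:320,:400]=a;o[:,400:]=b
cv2.imwrite('pics/crop.png',o[:,:,::-1])
E
```

```text
yellow [282.6 216.9 103.   12.   11. ] [350.7 186.  101.   14.   15. ] [ 0.5471 -0.1097  0.0736]
green [298.5 206.5  60.   10.    8. ] [343.  197.7  48.    9.    8. ] [ 0.5545 -0.0448  0.0719]
red [312.9 195.7  68.    9.    9. ] [335.2 210.5  73.   10.   10. ] [0.5596 0.0225 0.0717]
blue [325.8 186.4  53.    8.    8. ] [326.2 223.4  49.    9.    8. ] [0.5669 0.0859 0.0718]
```

View pics/crop.png

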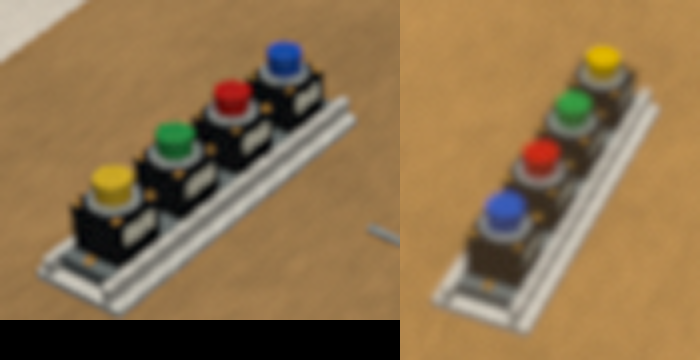

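The crop confirms it: in both views the blob is the cap's top plus its near side, which fits a triangulated z of 72–74 mm against a top at 79 mm. Spacing is about 66 mm, as expected. Next I locate the tub and can, then plan the approach.

```bash
python3 - <<'E'
import pickle,numpy as np
from h import *
d=pickle.load(open('caps.pkl','rb'))
Ps=[P(d['scene']),P(d['side'])]
for n,a,b in(('tub lid',(167,246),(393,123)),('can top',(346,121),(328,307))):print(n,tri(Ps,[a,b]).round(3))
from station import r
s=r.sense();R=np.array(s['ee_rot'],float);p=np.array(s['tcp_pos'])
print('rel tool mm to over rail',R.T@(np.array([.53,0.0,.28])-p)*1000, 'yaw x-axis',np.degrees(np.arctan2(R[1,0],R[0,0])))
c=r.capture('wrist');print(c['hand_eye'],c['camera_matrix'])
E
```

```text
tub lid [ 0.476 -0.412  0.163]
can top [0.46  0.413 0.144]
rel tool mm to over rail [-484.32589969  409.59367144  -52.66892472] yaw x-axis -156.07081107879836
[[-1.21774957e-05 -9.61626339e-01 -2.74362506e-01  7.52409138e-02]
 [ 9.99999859e-01 -1.57329670e-04  5.07047639e-04 -1.25844544e-03]
 [-5.30755727e-04 -2.74362461e-01  9.61626205e-01 -1.56778064e-01]
 [ 0.00000000e+00  0.00000000e+00  0.00000000e+00  1.00000000e+00]] [[299.54266099   0.         320.96157872]
 [  0.         299.54266099 198.73490536]
 [  0.           0.           1.        ]]
```

The tub at y≈-0.41 and the can at y≈+0.41 are well clear of the row. I move above the rail, aligning the tool with it and closing the fingers.

Emit:
move_arm([
  {"grip": 0,"xyz": [-484,410,-53],"angular": [0,0,0.519]},
  {"grip": 0,"xyz": [-484,410,-53],"angular": [0,0,0.519]},
  {"grip": 0,"xyz": [-484,410,-53],"angular": [0,0,0.519]},
  {"grip": 0,"xyz": [-484,410,-53],"angular": [0,0,0.519]},
  {"grip": 0,"xyz": [-484,410,-53],"angular": [0,0,0.519]},
  {"grip": 0,"xyz": [-484,410,-53],"angular": [0,0,0.519]},
  {"grip": 0,"xyz": [-484,410,-53],"angular": [0,0,0.519]},
  {"grip": 0,"xyz": [-484,410,-53],"angular": [0,0,0.519]},
  {"grip": 0,"xyz": [-484,410,-53],"angular": [0,0,0.519]},
  {"grip": 0,"xyz": [-484,410,-53],"angular": [0,0,0.519]},
])

```text
time_s: 1.15
tcp_pos: [0.4669, -0.1287, 0.2687]
ee_rot: [[-0.995, 0.101, 0.0], [0.101, 0.995, 0.0], [-0.0, 0.0, -1.0]]
wrist_force: [1.6, -0.9, -1.0]
gripper_width: 0.173
gripper_force: 0.0
```

Emit:
move_arm([
  {"grip": 0,"xyz": [0,0,0],"angular": [0,0,0]},
  {"grip": 0,"xyz": [0,0,0],"angular": [0,0,0]},
  {"grip": 0,"xyz": [0,0,0],"angular": [0,0,0]},
])

```text
time_s: 1.45
tcp_pos: [0.466, -0.1312, 0.2681]
ee_rot: [[-0.995, 0.102, -0.001], [0.102, 0.995, 0.0], [0.001, -0.0, -1.0]]
wrist_force: [0.2, -1.1, -0.5]
gripper_width: 0.009
gripper_force: 0.0
```

```bash
cat >>h.py <<'E'
def wP(s,c):
    T=np.eye(4);T[:3,:3]=s['ee_rot'];T[:3,3]=s['tcp_pos']
    return np.array(c['camera_matrix'],float)@np.linalg.inv(T@np.array(c['hand_eye'],float))[:3]
def shot(n):
    from station import r;import pickle
    s=r.sense();c=r.capture('wrist');cv2.imwrite(f'pics/{n}.png',c['img'][:,:,::-1]);pickle.dump((s,c),open(n+'.pkl','wb'));return s,c
E
python3 -c "
from h import *
s,c=shot('w1');print(s['time_s'],s['tcp_pos'])
for X in([.5471,-.1097,.079],[.5545,-.0448,.079],[.5596,.0225,.079],[.5669,.0859,.079]):
    q=wP(s,c)@[*X,1];print(q[:2]/q[2])"
```

```text
1.45 [ 0.46602546 -0.13120254  0.26809134]
[345.44703306 240.81732619]
[397.6323728  241.36948435]
[451.71245613 240.05121905]
[502.65234463 240.64360924]
```

View pics/w1.png

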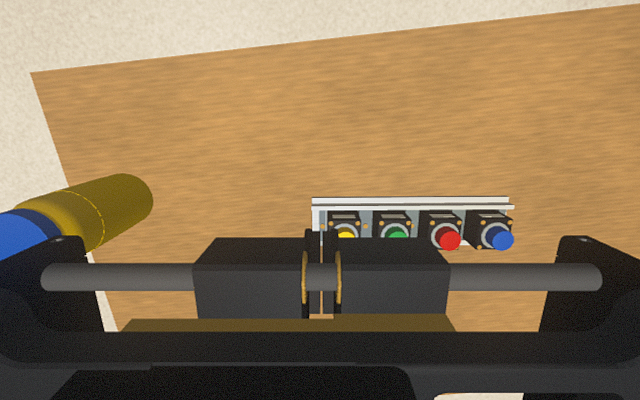

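Emit:
move_arm([
  {"grip": 0,"xyz": [-10,100,0],"angular": [0,0,0]},
  {"grip": 0,"xyz": [-20,160,0],"angular": [0,0,0]},
  {"grip": 0,"xyz": [-20,160,0],"angular": [0,0,0]},
  {"grip": 0,"xyz": [-20,160,0],"angular": [0,0,0]},
  {"grip": 0,"xyz": [-20,160,0],"angular": [0,0,0]},
  {"grip": 0,"xyz": [-20,160,0],"angular": [0,0,0]},
  {"grip": 0,"xyz": [-20,160,0],"angular": [0,0,0]},
])

```text
time_s: 2.2
tcp_pos: [0.5023, 0.0247, 0.2685]
ee_rot: [[-0.995, 0.103, -0.0], [0.103, 0.995, -0.0], [0.0, -0.0, -1.0]]
wrist_force: [-0.2, -0.0, -0.4]
gripper_width: 0.002
gripper_force: 0.0
```

```bash
python3 -c "
from h import *
s,c=shot('w2');print(s['time_s'],s['tcp_pos'],s['wrist_force'],s['gripper_width'])"
```

```text
2.2 [0.50229214 0.02473206 0.26845432] [-0.21811503 -0.04100233 -0.42913869] 0.0019246340272586497
```

View pics/w2.png

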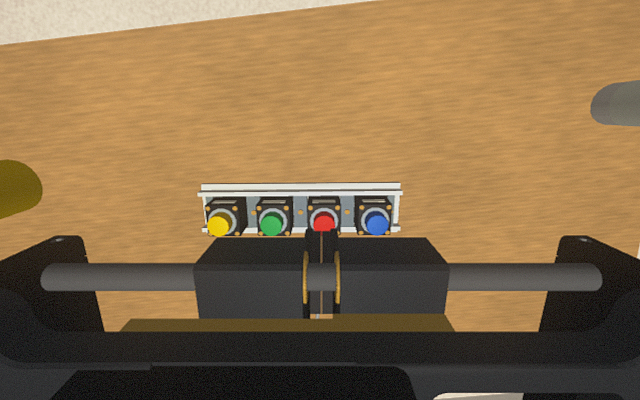

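w1 shows the row at u≈345 to 502, v≈239, with yellow and green half hidden by the gripper. In w2 all four cap tops are visible: yellow (219,226), green (271,224), red (322,221, touching the fingers), blue (376,222). I take one more offset view from the right and back a little.

Emit:
move_arm([
  {"grip": 0,"xyz": [20,-50,0],"angular": [0,0,0]},
  {"grip": 0,"xyz": [40,-100,0],"angular": [0,0,0]},
  {"grip": 0,"xyz": [60,-150,0],"angular": [0,0,0]},
  {"grip": 0,"xyz": [60,-200,0],"angular": [0,0,0]},
  {"grip": 0,"xyz": [60,-240,0],"angular": [0,0,0]},
  {"grip": 0,"xyz": [60,-240,0],"angular": [0,0,0]},
  {"grip": 0,"xyz": [60,-240,0],"angular": [0,0,0]},
  {"grip": 0,"xyz": [60,-240,0],"angular": [0,0,0]},
  {"grip": 0,"xyz": [60,-240,0],"angular": [0,0,0]},
])

```text
time_s: 3.15
tcp_pos: [0.4189, -0.2054, 0.2686]
ee_rot: [[-0.995, 0.099, 0.0], [0.099, 0.995, 0.0], [-0.0, 0.0, -1.0]]
wrist_force: [-0.1, 0.5, -0.6]
gripper_width: 0.003
gripper_force: 0.0
```

```bash
python3 - <<'E'
from h import *
import pickle
s,c=shot('w3');print(s['time_s'],s['tcp_pos'])
s2,c2=pickle.load(open('w2.pkl','rb'))
X=dict(yellow=[.5471,-.1097,.079],green=[.5545,-.0448,.079],red=[.5596,.0225,.079],blue=[.5669,.0859,.079])
for (a,b,n) in((s2,c2,'w2'),(s,c,'w3')):
    for k in X:
        q=wP(a,b)@[*X[k],1];print(n,k,(q[:2]/q[2]).round(1),np.round(cen(b['img'],k,q[:2]/q[2],16),1))
def crop(i,u,v):return cv2.resize(i[v:v+50,u:u+200],(800,200),interpolation=2)
q=wP(s,c)@[.555,-.012,.079,1];u,v=(q[:2]/q[2]).astype(int);print('crop3',u-110,v-25)
cv2.imwrite('pics/c23.png',np.vstack([crop(c2['img'],195,195),crop(c['img'],u-110,v-25)])[:,:,::-1])
E
```

```text
3.15 [ 0.41890295 -0.20542989  0.26855669]
w2 yellow [217.1 225.6] [218.7 224.6 475.   30.   28. ]
w2 green [270.1 226.1] [270.8 225.2 347.   23.   23. ]
w2 red [324.8 224.7] [323.5 222.5 363.   21.   24. ]
w2 blue [376.5 225.2] [376.6 224.3 376.   24.   23. ]h.py:12: RuntimeWarning: Mean of empty slice.
  return u.mean(),v.mean(),len(u),np.ptp(u)+1,np.ptp(v)+1
  ret = ret.dtype.type(ret / rcount)
Traceback (most recent call last):
  File "h.py", line 12, in cen
    return u.mean(),v.mean(),len(u),np.ptp(u)+1,np.ptp(v)+1
                                    ~~~~~~^^^
ValueError: zero-size array to reduction operation maximum which has no identity
```

The image's up direction points toward the robot, so this view hides the row. I need to go forward instead of back.

Emit:
move_arm([
  {"grip": 0,"xyz": [-50,10,0],"angular": [0,0,0]},
  {"grip": 0,"xyz": [-100,20,0],"angular": [0,0,0]},
  {"grip": 0,"xyz": [-110,20,0],"angular": [0,0,0]},
  {"grip": 0,"xyz": [-110,20,0],"angular": [0,0,0]},
  {"grip": 0,"xyz": [-110,20,0],"angular": [0,0,0]},
  {"grip": 0,"xyz": [-110,20,0],"angular": [0,0,0]},
  {"grip": 0,"xyz": [-110,20,0],"angular": [0,0,0]},
])

```text
time_s: 3.9
tcp_pos: [0.5293, -0.1975, 0.2692]
ee_rot: [[-0.995, 0.101, 0.001], [0.101, 0.995, -0.0], [-0.001, 0.0, -1.0]]
wrist_force: [-0.1, -0.7, 0.1]
gripper_width: 0.002
gripper_force: 0.0
```

```bash
python3 - <<'E'
from h import *
import pickle
s,c=shot('w4');print(s['time_s'],s['tcp_pos'])
s2,c2=pickle.load(open('w2.pkl','rb'))
X=dict(yellow=[.5471,-.1097,.079],green=[.5545,-.0448,.079],red=[.5596,.0225,.079],blue=[.5669,.0859,.079])
for k in X:
  uv=[]
  for (a,b) in((s2,c2),(s,c)):
    q=wP(a,b)@[*X[k],1];m=cen(b['img'],k,q[:2]/q[2],16) ;uv.append(m[:2]);print(k,(q[:2]/q[2]).round(1),np.round(m,1))
  print(tri([wP(s2,c2),wP(s,c)],uv).round(4))
def crop(i,u,v):return cv2.resize(i[v:v+50,u:u+200],(800,200),interpolation=2)
q=wP(s,c)@[.555,-.012,.079,1];u,v=(q[:2]/q[2]).astype(int);print('crop4',u-110,v-25)
cv2.imwrite('pics/c24.png',np.vstack([crop(c2['img'],195,195),crop(c['img'],u-110,v-25)])[:,:,::-1])
E
```

```text
3.9 [ 0.5292715  -0.19746574  0.26916617]
yellow [217.1 225.6] [218.7 224.6 475.   30.   28. ]
yellow [396.6 186.1] [395.2 186.1 489.   28.   25. ]
[ 0.5484 -0.11    0.0726]
green [270.1 226.1] [270.8 225.2 347.   23.   23. ]
green [451.4 186.8] [450.4 186.5 376.   26.   22. ]
[ 0.5549 -0.0445  0.0754]
red [324.8 224.7] [323.5 222.5 363.   21.   24. ]
red [508.3 185.4] [504.7 185.3 488.   26.   24. ]
[0.5596 0.0211 0.0738]
blue [376.5 225.2] [376.6 224.3 376.   24.   23. ]
blue [561.7 186.1] [561. 186. 394.  26.  22.]
[0.5669 0.0864 0.0771]
crop4 369 159
```

View pics/c24.png

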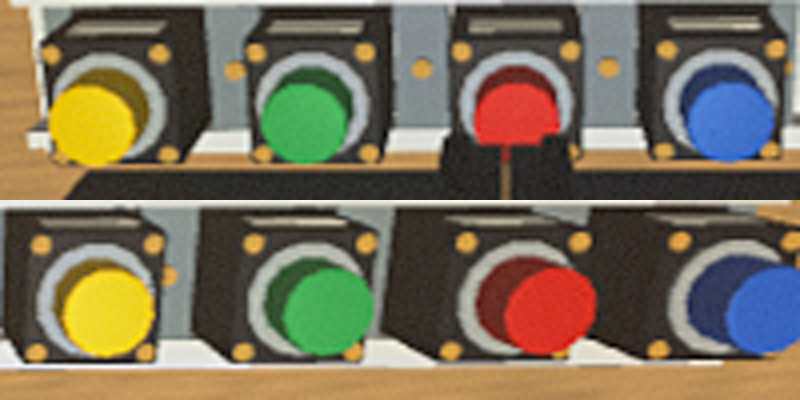

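The crops show the cap top faces clearly. In w2, yellow is at (92,122), green (304,122) and blue (729,122) in crop pixels. In w4, they are at (109,112), (329,111) and (771,110). I triangulate these top-face centres.

```bash
cat > plan.py <<'E'
from h import *
import pickle
a=pickle.load(open('w2.pkl','rb'));b=pickle.load(open('w4.pkl','rb'))
Ps=[wP(*a),wP(*b)]
px=dict(yellow=((92,122),(109,112)),green=((304,122),(329,111)),blue=((729,122),(771,110)))
T={}
for k,(p,q) in px.items():
    u=[np.array(p)/4+[194.6,194.6],np.array(q)/4+[368.6,158.6]]
    X=tri(Ps,u)
    # with z taken 0.079: mean of the plane hits
    h=[]
    for M,w in zip(Ps,u):
        A=np.array([w[0]*M[2]-M[0],w[1]*M[2]-M[1]]);h.append(np.linalg.solve(A[:,:2],-A[:,2]*.079-A[:,3]))
    T[k]=np.mean(h,0);print(k,X.round(4),np.round(h,4).tolist())
E
python3 - <<'E'
from plan import *
from station import r
s=r.sense();R=np.array(s['ee_rot']);p=np.array(s['tcp_pos'])
for k in T:print(k,T[k],'shift to tip 20mm above cap',(R.T@(np.r_[T[k],.079+.020+.025]-p)*1000).round(1))
E
```

```text
yellow [ 0.5479 -0.1101  0.0763] [[0.5465, -0.109], [0.5476, -0.1106]]
green [ 0.5544 -0.0445  0.0766] [[0.5533, -0.044], [0.5539, -0.0455]]
blue [0.5673 0.0865 0.0777] [[0.5668, 0.0863], [0.5669, 0.0855]]
yellow [ 0.54702744 -0.1098068 ] shift to tip 20mm above cap [ -8.6  89.1 145.2]
green [ 0.55357476 -0.04473466] shift to tip 20mm above cap [ -8.5 154.5 145.2]
blue [0.56687011 0.08586649] shift to tip 20mm above cap [ -8.5 285.8 145.2]
```

The heights come out at 76–78 mm against 78–79 mm expected, and the 66 mm spacing is right. I move to hover over yellow.

Emit:
move_arm([
  {"grip": 0,"xyz": [-8,45,20],"angular": [0,0,0]},
  {"grip": 0,"xyz": [-8.5,89,60],"angular": [0,0,0]},
  {"grip": 0,"xyz": [-8.5,89,100],"angular": [0,0,0]},
  {"grip": 0,"xyz": [-8.5,89,130],"angular": [0,0,0]},
  {"grip": 0,"xyz": [-8.5,89,145],"angular": [0,0,0]},
  {"grip": 0,"xyz": [-8.5,89,145],"angular": [0,0,0]},
  {"grip": 0,"xyz": [-8.5,89,145],"angular": [0,0,0]},
  {"grip": 0,"xyz": [-8.5,89,145],"angular": [0,0,0]},
])

```text
time_s: 4.75
tcp_pos: [0.5486, -0.11, 0.1252]
ee_rot: [[-0.995, 0.101, 0.003], [0.101, 0.995, -0.0], [-0.003, 0.0, -1.0]]
wrist_force: [-0.1, 0.1, -0.7]
gripper_width: 0.007
gripper_force: 0.0
```

```bash
python3 - <<'E'
from h import *
s,c=shot('w5');print(s['tcp_pos'],s['wrist_force'])
i=c['img'];cv2.imwrite('pics/w5c.png',cv2.resize(i[140:340,220:420],(600,600),interpolation=2)[:,:,::-1])
E
```

```text
[ 0.54862359 -0.11004592  0.12519971] [-0.0629149   0.1434103  -0.70135585]
```

View pics/w5c.png

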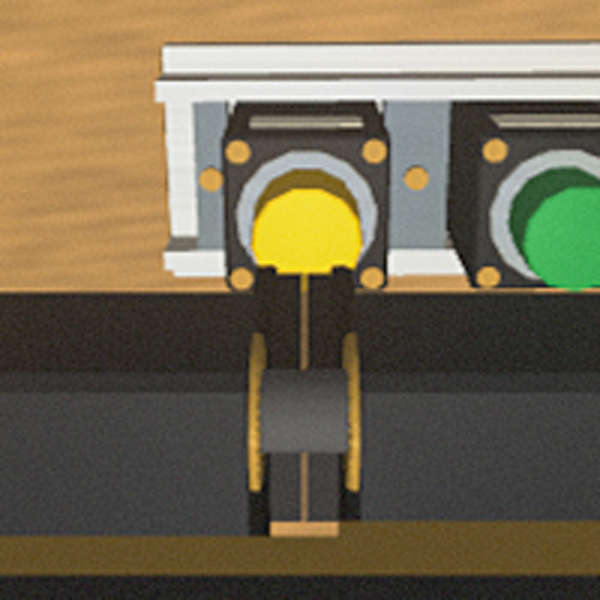

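The closed fingertips are centred on the yellow cap at crop (305,270), with the cap centred at u≈306. The tip is about 21 mm above the cap. I descend gently and watch the force.

Emit:
move_arm([
  {"grip": 0,"xyz": [0,0,8],"angular": [0,0,0]},
  {"grip": 0,"xyz": [0,0,15],"angular": [0,0,0]},
  {"grip": 0,"xyz": [0,0,19],"angular": [0,0,0]},
  {"grip": 0,"xyz": [0,0,21],"angular": [0,0,0]},
  {"grip": 0,"xyz": [0,0,23],"angular": [0,0,0]},
  {"grip": 0,"xyz": [0,0,24],"angular": [0,0,0]},
  {"grip": 0,"xyz": [0,0,24],"angular": [0,0,0]},
  {"grip": 0,"xyz": [0,0,24],"angular": [0,0,0]},
])

```text
time_s: 5.6
tcp_pos: [0.5478, -0.1098, 0.0996]
ee_rot: [[-0.995, 0.101, 0.0], [0.101, 0.995, -0.0], [-0.0, 0.0, -1.0]]
wrist_force: [1.0, 0.7, 0.5]
gripper_width: 0.003
gripper_force: 0.0
```

Emit:
move_arm([
  {"grip": 0,"xyz": [0,0,1],"angular": [0,0,0]},
  {"grip": 0,"xyz": [0,0,2],"angular": [0,0,0]},
  {"grip": 0,"xyz": [0,0,2],"angular": [0,0,0]},
  {"grip": 0,"xyz": [0,0,2],"angular": [0,0,0]},
])

```text
time_s: 6.0
tcp_pos: [0.5476, -0.1098, 0.0974]
ee_rot: [[-0.995, 0.101, -0.0], [0.101, 0.995, 0.0], [0.0, 0.0, -1.0]]
wrist_force: [0.5, 0.1, 0.7]
gripper_width: 0.002
gripper_force: 0.0
```

Emit:
move_arm([
  {"grip": 0,"xyz": [0,0,1],"angular": [0,0,0]},
  {"grip": 0,"xyz": [0,0,2],"angular": [0,0,0]},
  {"grip": 0,"xyz": [0,0,2],"angular": [0,0,0]},
  {"grip": 0,"xyz": [0,0,2],"angular": [0,0,0]},
])

```text
time_s: 6.4
tcp_pos: [0.5476, -0.1098, 0.0954]
ee_rot: [[-0.995, 0.101, -0.0], [0.101, 0.995, -0.0], [0.0, -0.0, -1.0]]
wrist_force: [-0.5, 0.3, -0.3]
gripper_width: 0.004
gripper_force: 0.0
```

```bash
python3 - <<'E'
from h import *
s,c=shot('w6');print(s['tcp_pos'],s['wrist_force'])
i=c['img'];cv2.imwrite('pics/w6c.png',cv2.resize(i[140:340,220:420],(600,600),interpolation=2)[:,:,::-1])
E
```

```text
[ 0.54761365 -0.10980473  0.09538371] [-0.47889853  0.26340139 -0.2801463 ]
```

View pics/w6c.png

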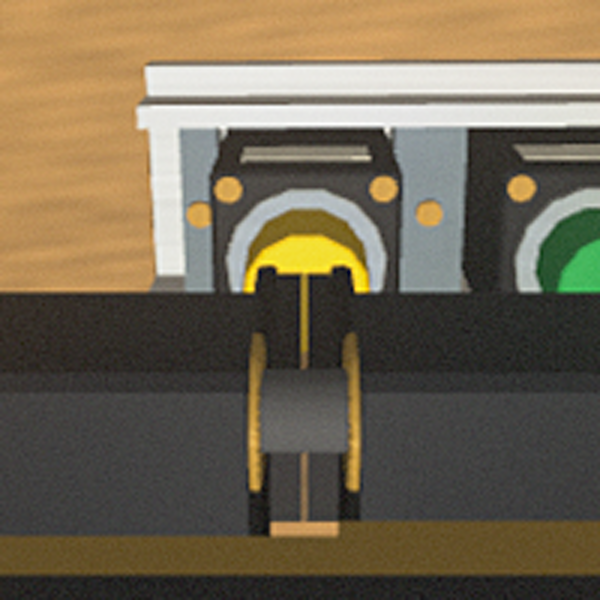

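The cap is centred under the tips but the force is still about zero. I check numerically whether there is contact, using the cap's rear edge at crop v=235, the collar's rear edge at v=187, and the fingertip corners at (258,268) and (352,268).

```bash
python3 - <<'E'
from h import *
import pickle
for n in('w5','w6'):
    s,c=pickle.load(open(n+'.pkl','rb'));M=wP(s,c)
    f=lambda X:(lambda q:((q[:2]/q[2]-[220,140])*3+1).round(1))(M@[*X,1])
    R=np.array(s['ee_rot']);p=np.array(s['tcp_pos']);xt=R[:,0]
    b=np.array([.5475,-.1099,0])
    e=lambda rad,z:f(b+xt*rad+[0,0,z])
    print(n,'collar rear',e(.0185,.061),'cap rear at z79,74,70,66',[e(.014,z).tolist() for z in(.079,.074,.070,.066)])
    print(' lateral width z79,70',[(f(b+R[:,1]*.014+[0,0,z])-f(b-R[:,1]*.014+[0,0,z]))[0] for z in(.079,.070)])
    for x in(.0095,-.0095):print(' tip',x,[f(p+R@[x,y,.025]).tolist() for y in(-.015,.015)])
E
```

```text
w5 collar rear [308. 146.] cap rear at z79,74,70,66 [[308.4, 183.2], [308.3, 177.3], [308.2, 172.8], [308.1, 168.4]]
 lateral width z79,70 [np.float64(116.9), np.float64(112.4)]
 tip 0.0095 [[238.8, 236.9], [378.8, 236.8]]
 tip -0.0095 [[240.6, 318.3], [376.8, 318.2]]
w6 collar rear [308.2 183.8] cap rear at z79,74,70,66 [[308.6, 229.8], [308.4, 221.9], [308.3, 215.9], [308.2, 210.1]]
 lateral width z79,70 [np.float64(134.60000000000002), np.float64(128.70000000000002)]
 tip 0.0095 [[238.8, 236.9], [378.8, 236.8]]
 tip -0.0095 [[240.6, 318.3], [376.8, 318.2]]
```

The cap still sits at z≈79 in this view, and its rear edge matches z79 with the same bias as before contact. The force is also zero, so the tips haven't touched yet and the closed tips reach less than nominal. I carry on in small steps, guided by force.

Emit:
move_arm([
  {"grip": 0,"xyz": [0,0,1],"angular": [0,0,0]},
  {"grip": 0,"xyz": [0,0,2],"angular": [0,0,0]},
  {"grip": 0,"xyz": [0,0,2],"angular": [0,0,0]},
  {"grip": 0,"xyz": [0,0,2],"angular": [0,0,0]},
])

```text
time_s: 6.85
tcp_pos: [0.5476, -0.1098, 0.0934]
ee_rot: [[-0.995, 0.101, -0.0], [0.101, 0.995, -0.0], [0.0, -0.0, -1.0]]
wrist_force: [-0.6, -0.6, 0.3]
gripper_width: 0.006
gripper_force: 0.0
```

Emit:
move_arm([
  {"grip": 0,"xyz": [0,0,1],"angular": [0,0,0]},
  {"grip": 0,"xyz": [0,0,2],"angular": [0,0,0]},
  {"grip": 0,"xyz": [0,0,2],"angular": [0,0,0]},
  {"grip": 0,"xyz": [0,0,2],"angular": [0,0,0]},
])

```text
time_s: 7.25
tcp_pos: [0.5476, -0.1098, 0.0914]
ee_rot: [[-0.995, 0.101, -0.0], [0.101, 0.995, 0.0], [0.0, -0.0, -1.0]]
wrist_force: [0.1, 0.4, 0.5]
gripper_width: 0.007
gripper_force: 0.0
```

```bash
python3 - <<'E'
from h import *
import pickle
s,c=shot('w7')
for n in('w5','w6','w7'):
    s,c=pickle.load(open(n+'.pkl','rb'));M=wP(s,c);R=np.array(s['ee_rot'])
    b=np.array([.5475,-.1099,0])
    e=lambda rad,z:(lambda q:(q[1]/q[2]))(M@[*(b+R[:,0]*rad+[0,0,z]),1])
    h=cv2.cvtColor(c['img'],cv2.COLOR_RGB2HSV)[:,310:335]
    m=(h[...,0]>18)&(h[...,0]<35)&(h[...,1]>150)&(h[...,2]>170)
    rows=np.nonzero(m.sum(1)>8)[0];rows=rows[rows>170]
    print(n,'rear edge',rows[:2],'pred 79,70,66',[round(e(.014,z),1) for z in(.079,.070,.066)],s['wrist_force'])
i=c['img'];cv2.imwrite('pics/w7c.png',cv2.resize(i[160:300,240:400],(800,600),interpolation=2)[:,:,::-1])
E
```

```text
w5 rear edge [203 204] pred 79,70,66 [np.float64(200.7), np.float64(197.3), np.float64(195.8)] [-0.0629149   0.1434103  -0.70135585]
w6 rear edge [218 219] pred 79,70,66 [np.float64(216.3), np.float64(211.6), np.float64(209.7)] [-0.47889853  0.26340139 -0.2801463 ]
w7 rear edge [221 222] pred 79,70,66 [np.float64(218.5), np.float64(213.6), np.float64(211.6)] [0.05689549 0.43812928 0.49559252]
```

View pics/w7c.png

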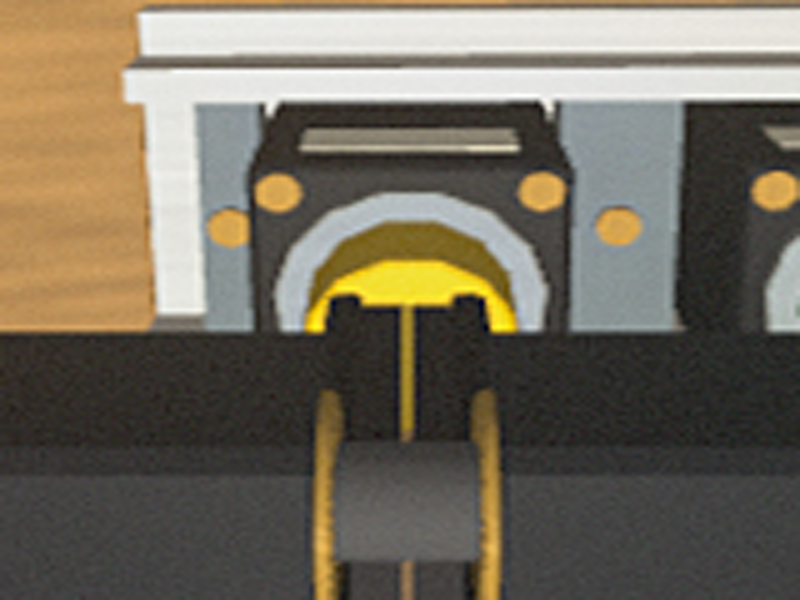

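The yellow cap is still fully out, with its rear edge at crop v≈262 matching z79, and the fingertips at crop (340–480,300) are not yet touching. I continue down slowly.

Emit:
move_arm([
  {"grip": 0,"xyz": [0,0,0.7],"angular": [0,0,0]},
  {"grip": 0,"xyz": [0,0,1.5],"angular": [0,0,0]},
  {"grip": 0,"xyz": [0,0,1.5],"angular": [0,0,0]},
  {"grip": 0,"xyz": [0,0,1.5],"angular": [0,0,0]},
])

```text
time_s: 7.7
tcp_pos: [0.5476, -0.1098, 0.0899]
ee_rot: [[-0.995, 0.101, -0.0], [0.101, 0.995, -0.0], [0.0, -0.0, -1.0]]
wrist_force: [0.6, -0.4, -1.0]
gripper_width: 0.006
gripper_force: 0.0
```

Emit:
move_arm([
  {"grip": 0,"xyz": [0,0,0.7],"angular": [0,0,0]},
  {"grip": 0,"xyz": [0,0,1.5],"angular": [0,0,0]},
  {"grip": 0,"xyz": [0,0,1.5],"angular": [0,0,0]},
  {"grip": 0,"xyz": [0,0,1.5],"angular": [0,0,0]},
])

```text
time_s: 8.1
tcp_pos: [0.5476, -0.1098, 0.0884]
ee_rot: [[-0.995, 0.101, -0.0], [0.101, 0.995, 0.0], [0.0, -0.0, -1.0]]
wrist_force: [1.0, -1.0, 0.9]
gripper_width: 0.008
gripper_force: 0.0
```

```bash
cat >edge.py <<'E'
from h import *
import sys
from plan import T
def edge(col,nm):
    s,c=shot(nm);M=wP(s,c);R=np.array(s['ee_rot']);b=np.r_[T[col],0]
    e=lambda z:(lambda q:round(q[1]/q[2],1))(M@[*(b+R[:,0]*.014+[0,0,z]),1])
    h=cv2.cvtColor(c['img'],cv2.COLOR_RGB2HSV)[:,310:335].astype(int);lo,hi=HUE[col]
    V=170 if col=='yellow' else 115
    m=(h[...,0]>=lo)&(h[...,0]<=hi)&(h[...,1]>120)&(h[...,2]>V)
    rows=np.nonzero(m.sum(1)>8)[0];rows=rows[rows>170]
    print(nm,'rear',rows[:2],'pred 79/74/70/66',[e(z) for z in(.079,.074,.070,.066)],'tcp',np.round(s['tcp_pos'],4),'F',np.round(s['wrist_force'],1),'t',s['time_s'])
edge(sys.argv[1],sys.argv[2])
E
python3 edge.py yellow w8|tail -1
```

```text
w8 rear [222 223] pred 79/74/70/66 [np.float64(219.4), np.float64(216.6), np.float64(214.4), np.float64(212.4)] tcp [ 0.5476 -0.1098  0.0884] F [ 1.  -1.   0.9] t 8.1
```

Solving the visible tip corners for a 19 mm wide pad puts the shut tips only about 8 mm ahead of the TCP. Contact is then expected at a TCP height of about 87 mm, just below here. I continue in 1.5 mm steps.

Emit:
move_arm([
  {"grip": 0,"xyz": [0,0,0.7],"angular": [0,0,0]},
  {"grip": 0,"xyz": [0,0,1.5],"angular": [0,0,0]},
  {"grip": 0,"xyz": [0,0,1.5],"angular": [0,0,0]},
])

```text
time_s: 8.45
tcp_pos: [0.5476, -0.1098, 0.0868]
ee_rot: [[-0.995, 0.101, -0.0], [0.101, 0.995, 0.0], [0.0, 0.0, -1.0]]
wrist_force: [0.7, -0.1, -0.2]
gripper_width: 0.004
gripper_force: 0.0
```

Emit:
move_arm([
  {"grip": 0,"xyz": [0,0,0.7],"angular": [0,0,0]},
  {"grip": 0,"xyz": [0,0,1.5],"angular": [0,0,0]},
  {"grip": 0,"xyz": [0,0,1.5],"angular": [0,0,0]},
])

```text
time_s: 8.75
tcp_pos: [0.5476, -0.1098, 0.0853]
ee_rot: [[-0.995, 0.101, -0.0], [0.101, 0.995, -0.0], [0.0, -0.0, -1.0]]
wrist_force: [0.4, 0.0, -0.4]
gripper_width: 0.011
gripper_force: 0.0
```

```bash
python3 edge.py yellow w9|tail -1
python3 - <<'E'
from h import *
from station import r
o=[]
for n in('scene','side'):
    c=r.capture(n);q=P(c)@[.547,-.11,.09,1];u,v=(q[:2]/q[2]).astype(int)
    o.append(cv2.resize(c['img'][max(v-40,0):v+35,u-25:u+25],(400,600),interpolation=2))
cv2.imwrite('pics/sv.png',np.hstack(o)[:,:,::-1])
E
```

```text
w9 rear [224 225] pred 79/74/70/66 [np.float64(221.3), np.float64(218.4), np.float64(216.2), np.float64(214.1)] tcp [ 0.5476 -0.1098  0.0853] F [ 0.4  0.  -0.4] t 8.75
```

View pics/sv.png

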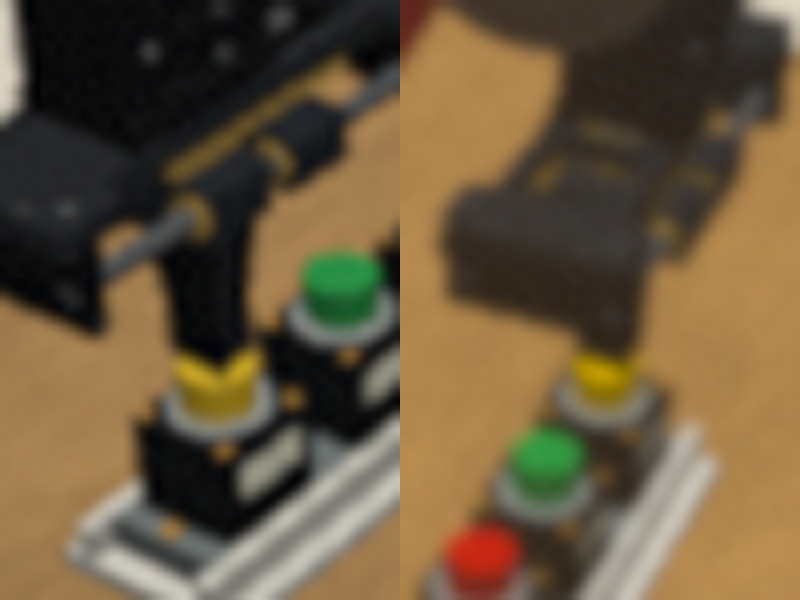

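The tips (corner at left-crop (215,372)) are right at the cap's top face, and the cap is still out level with green. Contact is very close, so I go on in 1.5 mm steps until the force rises.

Emit:
move_arm([
  {"grip": 0,"xyz": [0,0,0.7],"angular": [0,0,0]},
  {"grip": 0,"xyz": [0,0,1.5],"angular": [0,0,0]},
  {"grip": 0,"xyz": [0,0,1.5],"angular": [0,0,0]},
])

```text
time_s: 9.2
tcp_pos: [0.5475, -0.1098, 0.0838]
ee_rot: [[-0.995, 0.101, -0.0], [0.101, 0.995, 0.0], [0.0, -0.0, -1.0]]
wrist_force: [-0.3, -0.5, -0.2]
gripper_width: 0.005
gripper_force: 0.0
```

Emit:
move_arm([
  {"grip": 0,"xyz": [0,0,0.7],"angular": [0,0,0]},
  {"grip": 0,"xyz": [0,0,1.5],"angular": [0,0,0]},
  {"grip": 0,"xyz": [0,0,1.5],"angular": [0,0,0]},
])

```text
time_s: 9.5
tcp_pos: [0.5477, -0.1098, 0.0826]
ee_rot: [[-0.995, 0.101, 0.0], [0.101, 0.995, -0.0], [-0.0, -0.0, -1.0]]
wrist_force: [-1.4, -0.2, 1.1]
gripper_width: 0.007
gripper_force: 0.7
```

```bash
python3 edge.py yellow w10|tail -1
```

```text
w10 rear [225 226] pred 79/74/70/66 [np.float64(222.7), np.float64(219.7), np.float64(217.4), np.float64(215.3)] tcp [ 0.5477 -0.1098  0.0826] F [-1.4 -0.2  1.1] t 9.5
```

Emit:
move_arm([
  {"grip": 0,"xyz": [0,0,0.7],"angular": [0,0,0]},
  {"grip": 0,"xyz": [0,0,1.5],"angular": [0,0,0]},
  {"grip": 0,"xyz": [0,0,1.5],"angular": [0,0,0]},
])

```text
time_s: 9.85
tcp_pos: [0.5477, -0.1098, 0.0811]
ee_rot: [[-0.995, 0.101, 0.0], [0.101, 0.995, -0.0], [-0.0, -0.0, -1.0]]
wrist_force: [-1.5, 0.3, 2.0]
gripper_width: 0.004
gripper_force: 1.3
```

Emit:
move_arm([
  {"grip": 0,"xyz": [0,0,0.7],"angular": [0,0,0]},
  {"grip": 0,"xyz": [0,0,1.5],"angular": [0,0,0]},
  {"grip": 0,"xyz": [0,0,1.5],"angular": [0,0,0]},
])

```text
time_s: 10.15
tcp_pos: [0.5477, -0.1098, 0.0794]
ee_rot: [[-0.995, 0.101, 0.0], [0.101, 0.995, -0.0], [-0.0, 0.0, -1.0]]
wrist_force: [0.4, 1.0, 2.0]
gripper_width: 0.006
gripper_force: 1.3
```

```bash
python3 edge.py yellow w11|tail -1
```

```text
w11 rear [225 226] pred 79/74/70/66 [np.float64(224.7), np.float64(221.6), np.float64(219.2), np.float64(217.0)] tcp [ 0.5477 -0.1098  0.0794] F [0.4 1.  2. ] t 10.15
```

Contact came at a TCP height of about 83 mm, and the cap now follows at about 2 N, which is sliding friction. Target is roughly 11 mm of travel, a TCP height of about 72 mm.

Emit:
move_arm([
  {"grip": 0,"xyz": [0,0,1],"angular": [0,0,0]},
  {"grip": 0,"xyz": [0,0,2],"angular": [0,0,0]},
  {"grip": 0,"xyz": [0,0,3],"angular": [0,0,0]},
  {"grip": 0,"xyz": [0,0,4],"angular": [0,0,0]},
  {"grip": 0,"xyz": [0,0,5],"angular": [0,0,0]},
  {"grip": 0,"xyz": [0,0,5],"angular": [0,0,0]},
  {"grip": 0,"xyz": [0,0,5],"angular": [0,0,0]},
])

```text
time_s: 10.9
tcp_pos: [0.5477, -0.1098, 0.0744]
ee_rot: [[-0.995, 0.101, 0.0], [0.101, 0.995, -0.0], [-0.0, -0.0, -1.0]]
wrist_force: [-1.4, 0.2, 2.2]
gripper_width: 0.002
gripper_force: 1.2
```

Emit:
move_arm([
  {"grip": 0,"xyz": [0,0,1],"angular": [0,0,0]},
  {"grip": 0,"xyz": [0,0,2],"angular": [0,0,0]},
  {"grip": 0,"xyz": [0,0,2.5],"angular": [0,0,0]},
  {"grip": 0,"xyz": [0,0,2.5],"angular": [0,0,0]},
  {"grip": 0,"xyz": [0,0,2.5],"angular": [0,0,0]},
])

```text
time_s: 11.4
tcp_pos: [0.5478, -0.1098, 0.0722]
ee_rot: [[-0.995, 0.101, 0.0], [0.101, 0.995, -0.0], [-0.0, -0.0, -1.0]]
wrist_force: [-1.0, 0.3, 4.9]
gripper_width: 0.003
gripper_force: 2.4
```

```bash
python3 edge.py yellow w12|tail -1
```

```text
w12 rear [225 226] pred 79/74/70/66 [np.float64(229.5), np.float64(226.1), np.float64(223.5), np.float64(221.1)] tcp [ 0.5478 -0.1098  0.0722] F [-1.   0.3  4.9] t 11.4
```

The force rose to 4.9 N at a TCP height of 72 mm, and the cap is about 11 mm down, so yellow is against its stop. I lift, cross one pitch to green and hover.

Emit:
move_arm([
  {"grip": 0,"xyz": [0,0,-5],"angular": [0,0,0]},
  {"grip": 0,"xyz": [0,0,-15],"angular": [0,0,0]},
  {"grip": 0,"xyz": [0,0,-28],"angular": [0,0,0]},
  {"grip": 0,"xyz": [0,0,-28],"angular": [0,0,0]},
  {"grip": 0,"xyz": [0,20,-28],"angular": [0,0,0]},
  {"grip": 0,"xyz": [0,45,-28],"angular": [0,0,0]},
  {"grip": 0,"xyz": [0,65.5,-28],"angular": [0,0,0]},
  {"grip": 0,"xyz": [0,65.5,-28],"angular": [0,0,0]},
  {"grip": 0,"xyz": [0,65.5,-28],"angular": [0,0,0]},
  {"grip": 0,"xyz": [0,65.5,-28],"angular": [0,0,0]},
])

```text
time_s: 12.45
tcp_pos: [0.554, -0.0452, 0.0999]
ee_rot: [[-0.995, 0.102, -0.0], [0.102, 0.995, -0.0], [0.0, -0.0, -1.0]]
wrist_force: [-0.0, -0.2, 0.3]
gripper_width: 0.001
gripper_force: 0.0
```

```bash
python3 edge.py green w13|tail -1; python3 - <<'E'
from h import *
import pickle
from plan import T
s,c=pickle.load(open('w13.pkl','rb'));M=wP(s,c);R=np.array(s['ee_rot'])
print('err tool mm',(R.T@(np.r_[T['green'],0]-s['tcp_pos'])*1e3).round(1))
for z in(.079,.070):
    q=M@[*T['yellow'],z,1];print('yellow pred',z,(q[:2]/q[2]).round(1),end=' ');q=q/q[2]
    print(np.round(cen(c['img'],'yellow',q[:2],30,150,170),1))
# height of yellow: visible width of bright top face compared with green's
print('green',np.round(cen(c['img'],'green',(321,215),26),1))
E
```

```text
w13 rear [216 217] pred 79/74/70/66 [np.float64(213.4), np.float64(210.9), np.float64(209.0), np.float64(207.1)] tcp [ 0.554  -0.0452  0.0999] F [-0.  -0.2  0.3] t 12.45
yellow [ 0.5479 -0.1101  0.0763] [[0.5465, -0.109], [0.5476, -0.1106]]
green [ 0.5544 -0.0445  0.0766] [[0.5533, -0.044], [0.5539, -0.0455]]
blue [0.5673 0.0865 0.0777] [[0.5668, 0.0863], [0.5669, 0.0855]]
err tool mm [ 0.4  0.4 99.9]
yellow pred 0.079 [220.8 234.3] [223.9 226.6 888.   48.   38. ]
yellow pred 0.07 [225.1 229.1] [223.9 226.6 888.   48.   38. ]
green [323.5 223.  558.   41.   33. ]
```

The tool is aligned over green within 0.5 mm, and the yellow cap sits at about 70 mm, which is in. I press green to the same depth.

Emit:
move_arm([
  {"grip": 0,"xyz": [0,0,8],"angular": [0,0,0]},
  {"grip": 0,"xyz": [0,0,14],"angular": [0,0,0]},
  {"grip": 0,"xyz": [0,0,16],"angular": [0,0,0]},
  {"grip": 0,"xyz": [0,0,18],"angular": [0,0,0]},
  {"grip": 0,"xyz": [0,0,20],"angular": [0,0,0]},
  {"grip": 0,"xyz": [0,0,21],"angular": [0,0,0]},
  {"grip": 0,"xyz": [0,0,22],"angular": [0,0,0]},
  {"grip": 0,"xyz": [0,0,23],"angular": [0,0,0]},
  {"grip": 0,"xyz": [0,0,23],"angular": [0,0,0]},
  {"grip": 0,"xyz": [0,0,23],"angular": [0,0,0]},
])

```text
time_s: 13.5
tcp_pos: [0.5544, -0.0447, 0.0771]
ee_rot: [[-0.995, 0.101, 0.0], [0.101, 0.995, -0.0], [-0.0, 0.0, -1.0]]
wrist_force: [-1.2, -1.9, 2.7]
gripper_width: 0.005
gripper_force: 1.3
```

Emit:
move_arm([
  {"grip": 0,"xyz": [0,0,1],"angular": [0,0,0]},
  {"grip": 0,"xyz": [0,0,2],"angular": [0,0,0]},
  {"grip": 0,"xyz": [0,0,3],"angular": [0,0,0]},
  {"grip": 0,"xyz": [0,0,4],"angular": [0,0,0]},
  {"grip": 0,"xyz": [0,0,4.8],"angular": [0,0,0]},
  {"grip": 0,"xyz": [0,0,4.8],"angular": [0,0,0]},
  {"grip": 0,"xyz": [0,0,4.8],"angular": [0,0,0]},
])

```text
time_s: 14.2
tcp_pos: [0.5544, -0.0446, 0.0724]
ee_rot: [[-0.995, 0.101, 0.0], [0.101, 0.995, -0.0], [-0.0, -0.0, -1.0]]
wrist_force: [-1.9, -0.7, 4.8]
gripper_width: 0.001
gripper_force: 2.2
```

```bash
python3 edge.py green w14|grep w14
```

```text
w14 rear [225 226] pred 79/74/70/66 [np.float64(229.2), np.float64(225.9), np.float64(223.3), np.float64(220.9)] tcp [ 0.5544 -0.0446  0.0724] F [-1.9 -0.7  4.8] t 14.2
```

Green gives the same result as yellow (4.8 N at the same height). I lift, cross over red with the tips well above it, and go to blue (+131.3 mm).

Emit:
move_arm([
  {"grip": 0,"xyz": [0,0,-5],"angular": [0,0,0]},
  {"grip": 0,"xyz": [0,0,-20],"angular": [0,0,0]},
  {"grip": 0,"xyz": [0,0,-40],"angular": [0,0,0]},
  {"grip": 0,"xyz": [0,0,-40],"angular": [0,0,0]},
  {"grip": 0,"xyz": [0,40,-40],"angular": [0,0,0]},
  {"grip": 0,"xyz": [0,80,-40],"angular": [0,0,0]},
  {"grip": 0,"xyz": [0,115,-40],"angular": [0,0,0]},
  {"grip": 0,"xyz": [0,131.3,-40],"angular": [0,0,0]},
  {"grip": 0,"xyz": [0,131.3,-40],"angular": [0,0,0]},
  {"grip": 0,"xyz": [0,131.3,-28],"angular": [0,0,0]},
])

```text
time_s: 15.25
tcp_pos: [0.5684, 0.0863, 0.1007]
ee_rot: [[-0.995, 0.1, 0.003], [0.1, 0.995, 0.001], [-0.003, 0.001, -1.0]]
wrist_force: [-0.4, 0.2, 0.8]
gripper_width: 0.004
gripper_force: 0.0
```

Emit:
move_arm([
  {"grip": 0,"xyz": [0,0,0],"angular": [0,0,0]},
  {"grip": 0,"xyz": [0,0,0],"angular": [0,0,0]},
  {"grip": 0,"xyz": [0,0,0],"angular": [0,0,0]},
])

```text
time_s: 15.55
tcp_pos: [0.5675, 0.0851, 0.1001]
ee_rot: [[-0.995, 0.102, -0.0], [0.102, 0.995, -0.0], [0.0, -0.0, -1.0]]
wrist_force: [0.4, -1.1, 0.4]
gripper_width: 0.004
gripper_force: 0.0
```

```bash
python3 edge.py blue w15|grep w15; python3 - <<'E'|tail -2
from h import *
import pickle
from plan import T
s,c=pickle.load(open('w15.pkl','rb'));R=np.array(s['ee_rot'])
print('err tool mm',(R.T@(np.r_[T['blue'],0]-s['tcp_pos'])*1e3).round(1),'blue',np.round(cen(c['img'],'blue',(321,222),26),1))
E
```

```text
w15 rear [214 215] pred 79/74/70/66 [np.float64(212.8), np.float64(210.3), np.float64(208.4), np.float64(206.6)] tcp [0.5675 0.0851 0.1001] F [ 0.4 -1.1  0.4] t 15.55
blue [0.5673 0.0865 0.0777] [[0.5668, 0.0863], [0.5669, 0.0855]]
err tool mm [  0.7   0.7 100.1] blue [325.5 222.3 765.   41.   41. ]
```

Emit:
move_arm([
  {"grip": 0,"xyz": [0.5,0.7,8],"angular": [0,0,0]},
  {"grip": 0,"xyz": [0.5,0.7,14],"angular": [0,0,0]},
  {"grip": 0,"xyz": [0.5,0.7,16],"angular": [0,0,0]},
  {"grip": 0,"xyz": [0.5,0.7,18],"angular": [0,0,0]},
  {"grip": 0,"xyz": [0.5,0.7,20],"angular": [0,0,0]},
  {"grip": 0,"xyz": [0.5,0.7,21],"angular": [0,0,0]},
  {"grip": 0,"xyz": [0.5,0.7,22],"angular": [0,0,0]},
  {"grip": 0,"xyz": [0.5,0.7,23],"angular": [0,0,0]},
  {"grip": 0,"xyz": [0.5,0.7,23],"angular": [0,0,0]},
  {"grip": 0,"xyz": [0.5,0.7,23],"angular": [0,0,0]},
])

```text
time_s: 16.6
tcp_pos: [0.5672, 0.0867, 0.0772]
ee_rot: [[-0.995, 0.101, 0.0], [0.101, 0.995, 0.0], [-0.0, 0.0, -1.0]]
wrist_force: [-1.6, -0.3, 2.4]
gripper_width: 0.003
gripper_force: 1.2
```

Emit:
move_arm([
  {"grip": 0,"xyz": [0,0,1],"angular": [0,0,0]},
  {"grip": 0,"xyz": [0,0,2],"angular": [0,0,0]},
  {"grip": 0,"xyz": [0,0,3],"angular": [0,0,0]},
  {"grip": 0,"xyz": [0,0,4],"angular": [0,0,0]},
  {"grip": 0,"xyz": [0,0,4.8],"angular": [0,0,0]},
  {"grip": 0,"xyz": [0,0,4.8],"angular": [0,0,0]},
  {"grip": 0,"xyz": [0,0,4.8],"angular": [0,0,0]},
])

```text
time_s: 17.3
tcp_pos: [0.5672, 0.0868, 0.0725]
ee_rot: [[-0.995, 0.101, 0.0], [0.101, 0.995, 0.0], [-0.0, 0.0, -1.0]]
wrist_force: [-1.3, -0.4, 5.0]
gripper_width: 0.005
gripper_force: 2.1
```

```bash
python3 edge.py blue w16|grep w16
```

```text
w16 rear [224 225] pred 79/74/70/66 [np.float64(230.1), np.float64(226.7), np.float64(224.1), np.float64(221.7)] tcp [0.5672 0.0868 0.0725] F [-1.3 -0.4  5. ] t 17.3
```

Blue is in at 5.0 N. I lift straight up, well clear of everything (tool z -150 mm), then check all the heights.

Emit:
move_arm([
  {"grip": 0,"xyz": [0,0,-5],"angular": [0,0,0]},
  {"grip": 0,"xyz": [0,0,-20],"angular": [0,0,0]},
  {"grip": 0,"xyz": [0,0,-60],"angular": [0,0,0]},
  {"grip": 0,"xyz": [0,0,-110],"angular": [0,0,0]},
  {"grip": 0,"xyz": [0,-30,-160],"angular": [0,0,0]},
  {"grip": 0,"xyz": [0,-60,-196],"angular": [0,0,0]},
  {"grip": 0,"xyz": [0,-60,-196],"angular": [0,0,0]},
  {"grip": 0,"xyz": [0,-60,-196],"angular": [0,0,0]},
  {"grip": 0,"xyz": [0,-60,-196],"angular": [0,0,0]},
  {"grip": 0,"xyz": [0,-60,-196],"angular": [0,0,0]},
])

```text
time_s: 18.35
tcp_pos: [0.5604, 0.0275, 0.2663]
ee_rot: [[-0.995, 0.101, -0.003], [0.101, 0.995, -0.001], [0.003, -0.001, -1.0]]
wrist_force: [-1.3, -0.2, -0.9]
gripper_width: 0.005
gripper_force: 0.0
```

```bash
python3 - <<'E'
from h import *
from station import r
import pickle
d=pickle.load(open('caps.pkl','rb'));n={k:r.capture(k) for k in('scene','side')}
g={'yellow':((283,217),(351,188)),'green':((298,207),(343,198)),'red':((313,197),(335,211)),'blue':((326,187),(326,226))}
for c,(a,b) in g.items():
    z=[tri([P(D['scene']),P(D['side'])],[cen(D['scene']['img'],c,a)[:2],cen(D['side']['img'],c,b)[:2]]) for D in(d,n)]
    print(c,'before',z[0].round(4),'after',z[1].round(4))
for k in n:  # bystanders: changed pixels
    df=np.abs(n[k]['img'].astype(int)-d[k]['img']).max(2)
    for nm,(x,y) in dict(scene=dict(tub=(175,275),can=(346,138),drv=(385,245)),side=dict(tub=(390,142),can=(328,330),drv=(265,202)))[k].items():
        print(k,nm,'max/mean diff',df[y-15:y+15,x-12:x+12].max(),df[y-15:y+15,x-12:x+12].mean().round(1))
s=r.sense();print(s['time_s'],s['tcp_pos'],s['wrist_force'])
E
```

```text
yellow before [ 0.5471 -0.1097  0.0736] after [ 0.5476 -0.1095  0.0695]
green before [ 0.5545 -0.0448  0.0719] after [ 0.5543 -0.0444  0.0667]
red before [0.5596 0.0225 0.0717] after [0.5596 0.0223 0.0718]
blue before [0.5669 0.0859 0.0718] after [0.566  0.0873 0.0658]
scene tub max/mean diff 7 3.9
scene can max/mean diff 8 4.3
scene drv max/mean diff 7 4.4
side tub max/mean diff 16 2.5
side can max/mean diff 5 1.5
side drv max/mean diff 14 1.7
18.45 [0.56067757 0.02756427 0.26672555] [ 0.05122335  0.44271611 -0.71032101]
```

All three caps dropped: the visible blob centre fell 4–6 mm, which fits 9 mm at the top face. Red hasn't moved and the bystanders are unchanged, so I hand the job in.

```bash
python3 -c "
from station import r
print(r.finish_job())"
```

```text
the job is handed in; nothing more can be done
None
```

I pressed yellow, green and blue in that order, each with about 5 N until it was in against its stop; red is still sticking out, the tub, can and screwdriver haven't moved, and the job was handed in at about 18.5 s.

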